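Cull the bad castings and present the good lever over the stand

TASK

The three cast levers lying side by side on the bench should all be alike, but one has come out too short and one has a bent arm: lay those two in the grey scrap tray and leave them there. Then pick up the remaining, straight full-length lever by its balance point and hold it level and still above the white stand, free of it, with the hub squarely over the upright pin and the foot over the rest block, the underside of the hub about 30 mm above the top of the pin. The program finishes while the robot is holding the lever there; leave everything else on the bench where it is.

Things in the scene. Friction and masses are not known exactly. Their poses are not given: they have to be found in the camera images.
- good_balance (a point): The balance point of the good lever (190 mm long overall, straight, 0.3 to 0.55 kg): inside the bar at half its height, 18 mm above the lever's underside, 49.5 mm from the hub's axis towards the foot. x runs along the bar from the hub to the foot, z up, y across the bar.
- good_hub (a point): Centre of the underside of the good lever's hub; axes as at good_balance.
- good_foot (a point): Centre of the underside of the good lever's foot, 161 mm from the hub's axis along x.
- good: All three levers are bare cast metal and lie flat: a round hub at one end, 40 mm diameter, 34 mm high, dark 14 mm bore mark on top; from it a bar 14 mm wide, 20 mm high, its underside 8 mm and top 28 mm above the bench; near its far end a 16 mm round foot down to the bench. Good lever: origin on the underside plane below the balance point.
- bent_arm (a point): Bent lever: a point inside the straight first part of its bar, at half its height (18 mm above its underside), 55 mm from the hub's axis; x runs along this first part away from the hub, z up. About 96 mm from the hub's axis the bar turns sideways towards +y by 0.55 rad and runs on for another 78 mm. It balances about 48 mm from the hub's axis, so it can be carried here.
- bent_hub (a point): Centre of the underside of the bent lever's hub (40 mm diameter, 34 mm high).
- bent_foot (a point): Centre of the underside of the bent lever's foot, 151 mm along x and 36 mm along y from the hub's axis.
- bent: The bent lever as a whole (0.3 to 0.55 kg); origin on the underside plane below its balance point, same axes as bent_arm.
- short_arm (a point): Short lever: a point inside its bar at half its height (18 mm above its underside), 45 mm from the hub's axis; x runs along the bar from hub to foot, z up. The bar ends 90 mm from the hub's axis (110 mm overall). It balances about 19 mm from the hub's axis.
- short_hub (a point): Centre of the underside of the short lever's hub (40 mm diameter, 34 mm high).
- short_foot (a point): Centre of the underside of the short lever's foot, 81 mm from the hub's axis.
- short: The short lever as a whole (0.24 to 0.4 kg); origin on the underside plane below its balance point, axes as at short_arm.
- tray_in (a point): Grey open scrap tray, fixed, 260 x 210 mm outside, 45 mm high, walls 5 mm: centre of its inner floor, 5 mm above the bench; x along the long side, y along the short side. It may be on the robot's left or right.
- stand: White folded-sheet stand, fixed, on the other side from the tray: top plate 200 x 80 mm with its surface 80 mm above the bench, side walls along its long sides; z up, x along the long side from the pin towards the rest block. Its origin is on the bench, below the place over which the good lever's balance point is to be held.
- stand_pin (a point): Centre of the top of the stand's upright steel pin (12 mm diameter, 22 mm high, on a 42 mm square pad), 112 mm above the bench; z up.
- stand_rest (a point): Centre of the top of the stand's rest block (30 x 42 mm, dark pad on top), 100 mm above the bench and 161 mm from the pin along the stand's x.
- tape: Bystander: roll of black tape lying flat, 96 mm diameter, 19 mm high; origin at the centre of its underside.
- driver: Bystander: screwdriver with a blue handle, lying beyond the levers; origin on it, at bench height.
- terminal: Bystander: white terminal block 36 x 22 x 16 mm between robot and levers; origin at the centre of its underside.
- spool: Bystander: small green spool standing between robot and levers, 48 mm diameter, 32 mm high; origin at the centre of its underside.
- jar: Bystander: jar with a white cap, 52 mm diameter, 70 mm high, beyond the levers; origin at the centre of its underside.
- transformer: Bystander: small transformer 50 x 56 x 38 mm, steel core and copper winding; origin at the centre of its underside.
- mug: Bystander: white mug, 80 mm diameter, 90 mm high, beyond the levers; origin at the centre of its underside.
Not all that is in view belongs to the job. Leave any orange or turquoise look-alike of the short alone.

How it is judged:
By the outcome, as a careful person would: the job done as asked, in the order asked, and still so for the second after the job is handed in, while the arm keeps its last pose, push and grip.
It also fails if it takes over 69 s, if anything falls off the work surface, if the arm or the gripper's body presses on something with over 40 N, if the wrist force passes 120 N, or if a joint passes its speed limit or range.

ROBOT

A 6-joint arm with a two-finger parallel gripper is mounted at the origin on the work surface. World frame = base frame: x ahead of the robot, y to its left, z up, the work surface at z = 0. Lengths are in m, angles in rad, forces in N, time in s.
With the tool pointing down it reaches from about 0.275 to 0.725 m from the base axis. Payload 15.9 kg.
Tool frame: the origin (TCP) lies midway between the tips of the shut fingers; the grasp point (between the pads) lies 19 mm behind it (r.grasp_offset is the z of the grasp point in the tool frame, in m); z points along the fingers, y is the line along which they close (so a half turn about z gives the same grasp; the last joint's range is limited). The gripper opens to 85 mm and grips with 20 to 120 N. Pads are 22 mm wide; open, the fingers measure 114 mm over their backs; the gripper's body (76 mm by 85 mm) begins 54 mm behind the grasp point. The pads swing forward as they close: fully open they stand 13 mm farther back than shut.
Start: joints at [1.271, 0.213, -0.034, 1.323, 0, 1.571], TCP at [0.148, 0.478, 0.231] pointing down, gripper open.
Joint ranges: [-2.98, 2.98], [-0.74, 1.72], [-1.14, 1.35], [-2.1, 2.04], [-1.57, 1.44], [-3.14, 3.14]. Speed limits (rad/s): [1.89, 1.89, 2.39, 2.57, 3.14, 3.14].

INTERFACE

Orientations are given as a rotation vector (axis times angle).
In Python, from bench import monitor, capture, r gives the robot as it stands.
- The arm moves only by the tool step_arm, never from a script. Its argument "series" is a list that holds one entry, the list of rows, each a list of 7 numbers: the shift along the world's x, y, z in units of 12 cm (1.0 is 12 cm), then the turn, a rotation vector about the world's x, y, z in units of 0.1 rad (1.0 is 0.1 rad), then the closure in counts, from 0 (fully open) to 255 (shut). In form: [[[tx, ty, tz, rx, ry, rz, jaw], ...]]. A call has 1 to 10 rows; each row shifts and turns the commanded pose from where the row before left it; what a row does not reach is not made up. A row lasts 1/12 s, in which the tool goes at most 41.7 mm and 7.16 degrees, less where a joint would pass 70% of its speed; a pose out of reach is approached as far as the arm can. A call with a number of a shift or a turn outside -1 to 1 is refused whole. A call with a gripper value outside its range is refused whole. The fingers move at their own pace and stop on an object; "squeeze" is the grip in N (left out, the last holds). Time passes only in rows, so rows that do not move let the fingers close. It gives the time, the measured TCP pose, the force, the opening and the grip force at its end, in the units of the state.
- monitor.read_state(): the state, without advancing time (a new reading comes with each control period).
- capture(name): name is "scene" or "top" or "wrist"; returns a dict with "image" (384x512x3 uint8, red, green, blue), "intrinsics" (3x3 intrinsics, pixels), "eye" and "orientation" of the camera in the world; the wrist camera has in their place "T_tool_cam" (4x4, takes a point from camera to tool coordinates, whose origin is the TCP and whose axes are the flange's). Camera axes: x right, y up, looking along -z (the intrinsics and any distortion apply to the point x, -y, -z); pixel columns grow to the right and rows downward; lengths in m; the calibration is good to about 2 mm. The wrist camera is an equidistant fisheye: a pixel r from the principal point sees the ray r / f radians off the axis. A picture is of the moment at which its call begins: read the wrist's pose just before it. There is no depth.
- r.close_job(): hands the job in; it is judged then, once.
The state is a dict: "clock": time; "q": joint angles; "qd": joint speeds; "effort": joint torques, N m; "eef_pos": TCP position; "tool_rot": TCP orientation; "wrist_force": force on the tool from outside, world axes, zero at the start; "torque": the same for the moment, N m; "width": finger opening in m; "finger_force": force on a finger pad.
Only numpy, scipy, OpenCV 4.12 (cv2) and the standard library are available. Lean on these libraries where they do the work, as an engineer would, in place of code of your own. Each camera call takes 0.05 s, during which the arm holds its last target. There are 200 camera calls.

## Working session

There is one attempt and no reset: what is moved stays moved. The work goes in short steps, Python scripts to look and compute and a tool call to move; the robot and the scene stay as the last step left them, time stands still between calls to the robot, and variables do not carry over. Pictures are saved under pics/ and viewed, at most 10 in all, crops included, and the job is handed in when it is done.

Besides the shell and the picture viewer there is one more tool, called as name(argument=value, ...), one argument or row to a line, values as JSON. step_arm: Moves the arm, as the interface text tells. Its arguments: {"type":"object","properties":{"series":{"type":"array","items":{"type":"array","items":{"type":"array","items":{"type":"number"}}}},"squeeze":{"type":"number"}},"required":["series"]}

```bash
mkdir -p pics; ls
python3 - <<'E'
from bench import monitor,capture,r
import cv2,numpy as np
s=monitor.read_state(); print({k:np.round(v,3) for k,v in s.items()})
for n in("scene","top"):
    c=capture(n); print(n,c["intrinsics"],c["eye"],c["orientation"],[k for k in c])
    cv2.imwrite(f"pics/{n}0.png",c["image"][:,:,::-1])
    cv2.imwrite(f"pics/{n}0b.png",cv2.resize(c["image"][:,:,::-1],(800,600),interpolation=cv2.INTER_CUBIC))
c=capture("wrist");print(c["intrinsics"],c["T_tool_cam"]);cv2.imwrite("pics/wrist0.png",c["image"][:,:,::-1])
E
```

```text
pics
{'clock': np.float64(0.0), 'q': array([ 1.271,  0.213, -0.035,  1.324, -0.   ,  1.571]), 'qd': array([-0.001, -0.001,  0.001, -0.   , -0.   , -0.002]), 'effort': array([ 4.0000e-03, -6.8616e+01,  4.8712e+01,  1.7000e-02,  0.0000e+00,
        0.0000e+00]), 'eef_pos': array([0.148, 0.477, 0.231]), 'tool_rot': array([-4.690e-01, -3.106e+00,  2.000e-03]), 'wrist_force': array([-0.097,  0.525, -0.249]), 'torque': array([ 0.011, -0.085,  0.009]), 'finger_force': np.float64(0.0), 'width': np.float64(0.085)}
scene [[486.24570989   0.         261.17148256]
 [  0.         486.24570989 185.55222829]
 [  0.           0.           1.        ]] [1.09401128 0.2652573  1.06092635] [0.37594149 0.597267   1.96048925] ['image', 'intrinsics', 'eye', 'orientation']
top [[456.70839864   0.         256.0002485 ]
 [  0.         456.70839864 193.0540554 ]
 [  0.           0.           1.        ]] [0.44982277 0.00550762 1.48536872] [ 0.03366577 -0.05830427 -1.59030342] ['image', 'intrinsics', 'eye', 'orientation']
[[297.31863964   0.         251.14232675]
 [  0.         297.31863964 187.32207132]
 [  0.           0.           1.        ]] [[ 2.73083029e-05  9.46396680e-01  3.23006693e-01  8.34788429e-02]
 [ 9.99999412e-01  3.24280148e-04 -1.03467188e-03  7.90641862e-04]
 [-1.08395469e-03  3.23006531e-01 -9.46396115e-01 -1.41752872e-01]
 [ 0.00000000e+00  0.00000000e+00  0.00000000e+00  1.00000000e+00]]
```

View pics/top0b.png

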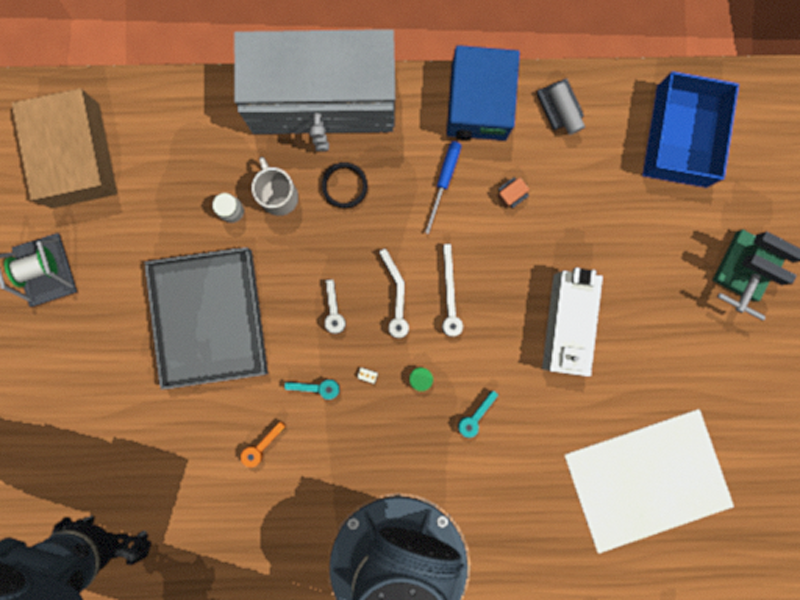

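The top view (800x600 enlarged) shows the short lever hub at (335,323), bent at (398,328) and good at (453,326), feet pointing away from the robot. The tray is on the left, centred near (206,317). The stand is on the right, pin near (571,355) and rest near (584,276). Next is an enlarged crop.

Run:
```python
import cv2
i=cv2.imread("pics/top0.png")
cv2.imwrite("pics/crop1.png",cv2.resize(i[150:250,195:395],None,fx=4,fy=4,interpolation=cv2.INTER_CUBIC))
```

```text
(no output)
```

View pics/crop1.png

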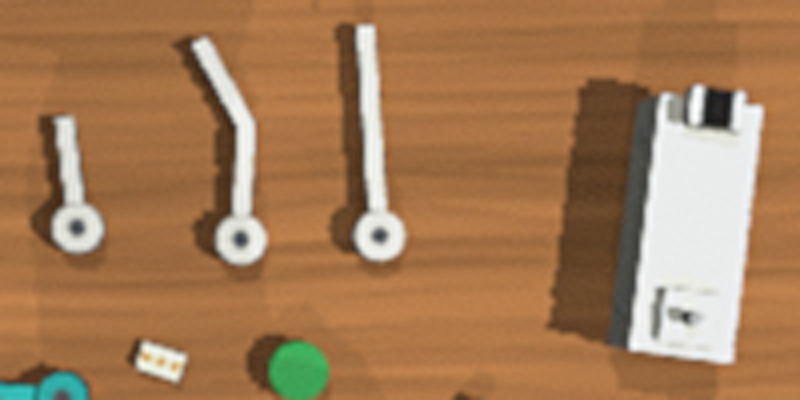

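The crop (4x, origin at col 195, row 150) shows these pixel positions:
- **Bores:** (78,228), (241,239), (380,236).
- **Bar ends:** (65,117), (202,42), (366,26), with the bend near (246,122).
- **Stand plate corners:** (657,95), (763,104), (734,362), (627,348).
- **Pin and rest:** pin at about (687,316), rest pad at about (717,108).

```bash
cat > h.py <<'E'
import numpy as np
from scipy.spatial.transform import Rotation as R
TOP=dict(K=np.array([[456.70839864,0,256.0002485],[0,456.70839864,193.0540554],[0,0,1]]),eye=np.array([0.44982277,0.00550762,1.48536872]),o=np.array([0.03366577,-0.05830427,-1.59030342]))
def top(u,v,z):
    d=np.linalg.inv(TOP['K'])@[u,v,1]; d=R.from_rotvec(TOP['o']).apply([d[0],-d[1],-1])
    return TOP['eye']+d*(z-TOP['eye'][2])/d[2]
def wrist_ray(c,s,u,v):
    K=c["intrinsics"];a=(u-K[0,2])/K[0,0];b=(v-K[1,2])/K[1,1];t=np.hypot(a,b);k=np.sin(t)/t if t>1e-9 else 1
    d=np.array([a*k,-b*k,-np.cos(t)]);T=c["T_tool_cam"];Q=R.from_rotvec(s["tool_rot"])
    return s["eef_pos"]+Q.apply(T[:3,3]),Q.apply(T[:3,:3]@d)
def wrist(c,s,u,v,z):
    p,d=wrist_ray(c,s,u,v);return p+d*(z-p[2])/d[2]
def wproj(c,s,P):
    T=c["T_tool_cam"];Q=R.from_rotvec(s["tool_rot"])
    p=T[:3,:3].T@(Q.inv().apply(np.array(P)-s["eef_pos"])-T[:3,3]);rr=np.hypot(p[0],p[1]);th=np.arctan2(rr,-p[2]);K=c["intrinsics"]
    return K[0,2]+K[0,0]*th*p[0]/rr,K[1,2]-K[1,1]*th*p[1]/rr
E
python3 - <<'E'
from h import *
c=lambda u,v,z:top(195+(u+.5)/4-.5,150+(v+.5)/4-.5,z)
b=lambda u,v,z:top((u+.5)/1.5625-.5,(v+.5)/1.5625-.5,z)
def pr(n,p):print(n,np.round(p,4))
for n,h,t,L in(("short",(78,228),(65,117),.09),("bent1",(241,239),(246,122),.096),("good",(380,236),(366,26),.17)):
    H=c(*h,.034);T=c(*t,.028);d=(T-H)[:2];pr(n,H);pr(n+" end",T);print(np.linalg.norm(d),L,"yaw",np.arctan2(d[1],d[0]))
pr("bentend",c(202,42,.028))
S=[c(*p,.08) for p in((657,95),(763,104),(734,362),(627,348))]
for p in S:pr("st",p)
print([np.linalg.norm(S[i]-S[i-1]) for i in range(4)])
pr("ctr",np.mean(S,0));d=(S[0]+S[1]-S[2]-S[3]);print("standyaw",np.arctan2(d[1],d[0]))
P=c(687,316,.112);Q=c(717,108,.1);pr("pin",P);pr("rest",Q);d=(Q-P)[:2];print(np.linalg.norm(d),np.arctan2(d[1],d[0]))
S=[b(*p,.045) for p in((146,262),(248,249),(267,375),(162,386))]
for p in S:pr("tray",p)
print([np.linalg.norm(S[i]-S[i-1]) for i in range(4)]);pr("ctr",np.mean(S,0));d=(S[0]+S[1]-S[2]-S[3]);print("trayyaw",np.arctan2(d[1],d[0]))
E
```

```text
short [0.4939 0.1157 0.034 ]
short end [0.583  0.1252 0.028 ]
0.0896253564732449 0.09 yaw 0.10610619540293235
bent1 [ 0.4826 -0.0134  0.034 ]
bent1 end [ 0.5762 -0.0194  0.028 ]
0.0938552251213758 0.096 yaw -0.063802705226314
good [ 0.4827 -0.124   0.034 ]
good end [ 0.6518 -0.1175  0.028 ]
0.169195183301851 0.17 yaw 0.038701530615253193
bentend [0.6413 0.0146 0.028 ]
st [ 0.5866 -0.3376  0.08  ]
st [ 0.5781 -0.4199  0.08  ]
st [ 0.3794 -0.3901  0.08  ]
st [ 0.3918 -0.3079  0.08  ]
[np.float64(0.1970653260671751), np.float64(0.08271381617800269), np.float64(0.20091861582554416), np.float64(0.08313657861645542)]
ctr [ 0.484  -0.3638  0.08  ]
standyaw -0.15011829830771767
pin [ 0.4162 -0.3468  0.112 ]
rest [ 0.5738 -0.3784  0.1   ]
0.16080746897840736 -0.19769786544941312
tray [0.6245 0.4935 0.045 ]
tray [0.6472 0.2882 0.045 ]
tray [0.3923 0.2522 0.045 ]
tray [0.3749 0.4617 0.045 ]
[np.float64(0.2516934682796299), np.float64(0.2066042906054142), np.float64(0.2573249632636164), np.float64(0.21014646679760327)]
ctr [0.5097 0.3739 0.045 ]
trayyaw 0.13356535985461035
```

Lengths agree with the given sizes to within 2–3 mm. I'll start with the short lever, whose grasp point is near (0.539, 0.1205).

step_arm(
  series=[
    [[0.2,-0.19,0,0,0,0.25,0],[0.2,-0.19,0,0,0,0.25,0],[0.2,-0.19,0,0,0,0.25,0],[0.2,-0.19,0,0,0,0.25,0],[0.2,-0.19,0,0,0,0.25,0],[0.2,-0.19,0,0,0,0.25,0],[0.2,-0.19,0,0,0,0.25,0],[0.2,-0.19,0,0,0,0.25,0],[0.2,-0.19,0,0,0,0.25,0],[0.2,-0.19,0,0,0,0.25,0]],
  ],
  squeeze=60,
)

```text
clock: 0.98
eef_pos: [0.3885, 0.2482, 0.2312]
tool_rot: [-0.076, -3.141, 0.0]
wrist_force: [-0.7, 0.5, 0.4]
width: 0.0857
finger_force: 0.0
```

step_arm(
  series=[
    [[0.2,-0.18,-0.1,0,0,0.25,0],[0.2,-0.18,-0.1,0,0,0.25,0],[0.2,-0.18,-0.1,0,0,0.25,0],[0.2,-0.18,-0.1,0,0,0.25,0],[0.2,-0.18,-0.1,0,0,0.25,0],[0.2,-0.18,-0.1,0,0,0.3,0],[0,0,0,0,0,0,0]],
  ],
)

```text
clock: 1.57
eef_pos: [0.5337, 0.1164, 0.1565]
tool_rot: [0.163, -3.135, 0.002]
wrist_force: [0.9, 0.5, 0.2]
width: 0.085
finger_force: 0.0
```

```bash
cat > ov.py <<'E'
import sys,cv2
from h import *
from bench import monitor,capture
def shot(name,pts,box=None):
    s=monitor.read_state();c=capture("wrist");i=cv2.resize(c["image"][:,:,::-1],None,fx=1.5,fy=1.5,interpolation=cv2.INTER_CUBIC).copy()
    for P in pts:
        u,v=wproj(c,s,P);print(P,"->",round(u*1.5),round(v*1.5));
        if abs(u)<2000 and abs(v)<2000: cv2.drawMarker(i,(round(u*1.5),round(v*1.5)),(0,0,255),0,9,1)
    cv2.imwrite(f"pics/{name}.png",i);np.save(f"pics/{name}.npy",dict(s=s,c=c),allow_pickle=True);print(np.round(s["eef_pos"],4))
E
python3 - <<'E'
from ov import *
shot("w1",[(.4939,.1157,.034),(.583,.1252,.028),(.4826,-.0134,.034),(.6413,.0146,.028),(.4827,-.124,.034),(.6518,-.1175,.028)])
E
```

```text
(0.4939, 0.1157, 0.034) -> 381 207
(0.583, 0.1252, 0.028) -> 381 339
(0.4826, -0.0134, 0.034) -> 178 174
(0.6413, 0.0146, 0.028) -> 225 392
(0.4827, -0.124, 0.034) -> 49 172
(0.6518, -0.1175, 0.028) -> 84 376
[0.5337 0.1164 0.1565]
```

View pics/w1.png

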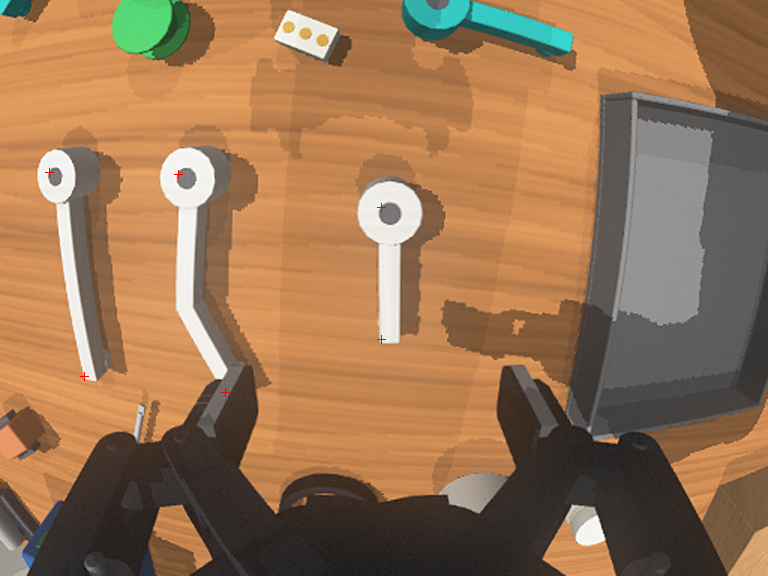

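The wrist view shows the levers about 8 px right and 4 px below the top-camera predictions (short bore (390,213), tip (389,341), tray at right), a consistent offset of about 4 mm. I'll use the wrist measurement for close work.

Run:
```python
from h import *
d=np.load("pics/w1.npy",allow_pickle=True).item();c,s=d["c"],d["s"]
for u,v,z in((390,213,.034),(389,341,.028),(186,178,.034),(55,177,.034),(95,378,.028),(187,308,.028)):
    print(np.round(wrist(c,s,(u+.5)/1.5-.5,(v+.5)/1.5-.5,z),4))
```

```text
[0.4966 0.1213 0.034 ]
[0.5839 0.1308 0.028 ]
[ 0.4848 -0.0081  0.034 ]
[ 0.4862 -0.118   0.034 ]
[ 0.6507 -0.1052  0.028 ]
[ 0.5757 -0.0116  0.028 ]
```

step_arm(
  series=[
    [[0.06,0.07,-0.15,0,0,0,0],[0,0,-0.15,0,0,0,0],[0,0,-0.15,0,0,0,0],[0,0,-0.15,0,0,0,0],[0,0,-0.15,0,0,0,0],[0,0,-0.15,0,0,0,0],[0,0,-0.15,0,0,0,0],[0,0,-0.15,0,0,0,0],[0,0,-0.07,0,0,0,0],[0,0,0,0,0,0,100]],
  ],
)

```text
clock: 2.45
eef_pos: [0.5373, 0.1287, 0.0056]
tool_rot: [0.166, -3.134, 0.001]
wrist_force: [0.4, -0.0, -0.4]
width: 0.0754
finger_force: 0.0
```

step_arm(
  series=[
    [[0,0,0,0,0,0,255],[0,0,0,0,0,0,255],[0,0,0,0,0,0,255],[0,0,0,0,0,0,255],[0,0,0,0,0,0,255],[0,0,0,0,0,0,255],[0,0,0,0,0,0,255],[0,0,0,0,0,0,255],[0,0,0,0,0,0,255],[0,0,0,0,0,0,255]],
  ],
)

```text
clock: 3.28
eef_pos: [0.5395, 0.1284, 0.0078]
tool_rot: [-0.165, 3.136, -0.0]
wrist_force: [-1.0, -1.4, 9.5]
width: 0.0126
finger_force: 59.0
```

step_arm(
  series=[
    [[0,0,0.1,0,0,0,255],[0,0,0.15,0,0,0,255],[0,0,0.2,0,0,0,255],[0,0,0.2,0,0,0,255],[0,0,0.2,0,0,0,255],[0,0.1,0,0,0,0,255],[-0.016,0.18,0,0,0,0.02,255],[-0.016,0.18,0,0,0,0.02,255],[-0.016,0.18,0,0,0,0.02,255],[-0.016,0.18,0,0,0,0.02,255]],
  ],
)

```text
clock: 4.12
eef_pos: [0.5307, 0.2281, 0.1083]
tool_rot: [0.178, -3.136, 0.0]
wrist_force: [0.3, 0.0, -2.9]
width: 0.0126
finger_force: 58.7
```

step_arm(
  series=[
    [[-0.016,0.18,0,0,0,0.02,255],[-0.016,0.18,0,0,0,0.02,255],[-0.016,0.18,0,0,0,0.02,255],[-0.016,0.18,0,0,0,0.02,255],[-0.016,0.18,0,0,0,0.02,255],[-0.016,0.18,0,0,0,0.02,255],[-0.016,0.18,0,0,0,0.02,255],[-0.016,0.18,0,0,0,0.02,255],[0,0.1,0,0,0,0.02,255],[0,0,0,0,0,0,255]],
  ],
)

```text
clock: 4.95
eef_pos: [0.5148, 0.4142, 0.1077]
tool_rot: [0.21, -3.134, -0.0]
wrist_force: [0.5, -0.1, -3.0]
width: 0.0126
finger_force: 58.7
```

step_arm(
  series=[
    [[0,0.15,0,0,0,0,255],[0,0,-0.15,0,0,0,255],[0,0,-0.15,0,0,0,255],[0,0,-0.15,0,0,0,255],[0,0,-0.15,0,0,0,255],[0,0,-0.1,0,0,0,255],[0,0,-0.05,0,0,0,255],[0,0,-0.03,0,0,0,255],[0,0,0,0,0,0,255],[0,0,0,0,0,0,255]],
  ],
)

```text
clock: 5.78
eef_pos: [0.5162, 0.4299, 0.0161]
tool_rot: [-0.206, 3.134, 0.001]
wrist_force: [0.3, 0.0, -2.3]
width: 0.0128
finger_force: 58.9
```

Run:
```python
from bench import monitor
for _ in range(2):
  s=monitor.read_state();print(s["eef_pos"],s["wrist_force"])
```

```text
[0.51619366 0.42992343 0.01607073] [ 0.29461738  0.04316976 -2.3187881 ]
[0.51619366 0.42992343 0.01607073] [ 0.29461738  0.04316976 -2.3187881 ]
```

step_arm(
  series=[
    [[0,0,-0.02,0,0,0,255],[0,0,0,0,0,0,130],[0,0,0,0,0,0,130],[0,0,0,0,0,0,130],[0,0,0,0,0,0,130],[0,0,0.05,0,0,0,130],[0,0,0.15,0,0,0,130],[0,0,0.2,0,0,0,130],[0,0,0.3,0,0,0,130],[0,0,0.3,0,0,0,130]],
  ],
)

```text
clock: 6.62
eef_pos: [0.5152, 0.4292, 0.1343]
tool_rot: [0.206, -3.134, 0.001]
wrist_force: [0.6, -0.5, 1.0]
width: 0.0415
finger_force: 0.0
```

step_arm(
  series=[
    [[0.014,-0.245,0,0,0,-0.12,0],[0.014,-0.245,0,0,0,-0.12,0],[0.014,-0.245,0,0,0,-0.12,0],[0.014,-0.245,0,0,0,-0.12,0],[0.014,-0.245,0,0,0,-0.12,0],[0.014,-0.245,0,0,0,-0.12,0],[0.014,-0.245,0,0,0,-0.12,0],[0.014,-0.245,0,0,0,-0.12,0],[0.014,-0.245,0,0,0,-0.12,0],[0.014,-0.245,0,0,0,-0.12,0]],
  ],
)

```text
clock: 7.45
eef_pos: [0.5326, 0.1343, 0.1336]
tool_rot: [-0.017, 3.141, 0.0]
wrist_force: [1.4, 0.6, 0.5]
width: 0.0854
finger_force: 0.0
```

step_arm(
  series=[
    [[0.014,-0.245,0,0,0,-0.12,0],[0.014,-0.245,0,0,0,-0.12,0],[0.014,-0.245,0,0,0,-0.12,0],[0.014,-0.245,0,0,0,-0.12,0],[0.014,-0.245,0,0,0,-0.12,0],[0,0,0,0,0,0,0],[0,0,0,0,0,0,0]],
  ],
)

```text
clock: 8.03
eef_pos: [0.5412, -0.0126, 0.1335]
tool_rot: [0.081, 3.14, -0.0]
wrist_force: [0.3, 0.1, 0.6]
width: 0.0857
finger_force: 0.0
```

Run:
```python
from ov import *
shot("w2",[(.4848,-.0081,.034),(.5398,-.0109,.028),(.4862,-.118,.034),(.6507,-.1052,.028)])
```

```text
(0.4848, -0.0081, 0.034) -> 378 183
(0.5398, -0.0109, 0.028) -> 378 277
(0.4862, -0.118, 0.034) -> 188 201
(0.6507, -0.1052, 0.028) -> 253 431
[ 0.5412 -0.0126  0.1335]
```

View pics/w2.png

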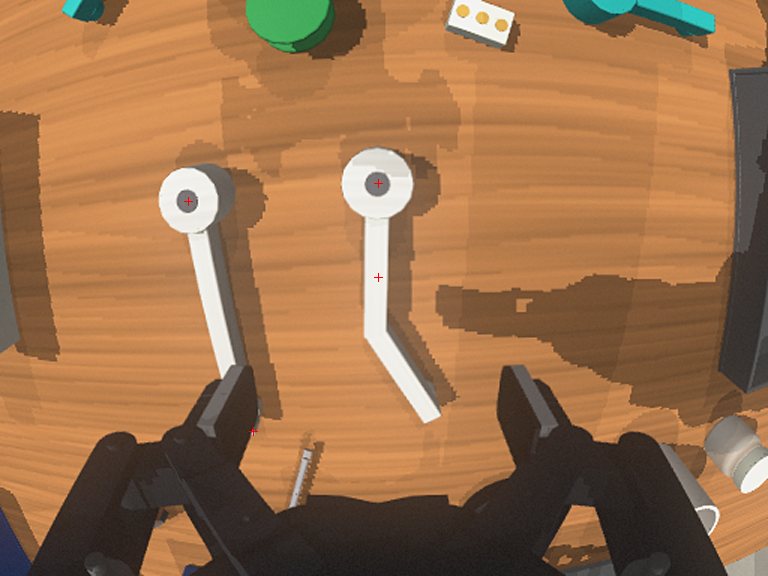

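The wrist estimate now coincides with both hubs (bores at (378,183) and (188,201)), and the gripper is centred over the bent lever's bar. I'll descend and grip it.

step_arm(
  series=[
    [[0,0.01,-0.15,0,0,0,0],[0,0,-0.18,0,0,0,0],[0,0,-0.18,0,0,0,0],[0,0,-0.18,0,0,0,0],[0,0,-0.18,0,0,0,0],[0,0,-0.12,0,0,0,0],[0,0,-0.05,0,0,0,0],[0,0,0,0,0,0,255],[0,0,0,0,0,0,255],[0,0,0,0,0,0,255]],
  ],
)

```text
clock: 8.92
eef_pos: [0.5419, -0.0098, 0.0093]
tool_rot: [0.076, 3.139, 0.0]
wrist_force: [-0.1, -0.5, 1.5]
width: 0.0517
finger_force: 0.0
```

step_arm(
  series=[
    [[0,0,0,0,0,0,255],[0,0,0,0,0,0,255],[0,0,0,0,0,0,255],[0,0,0,0,0,0,255],[0,0,0,0,0,0,255],[0,0,0,0,0,0,255],[0,0,0,0,0,0,255]],
  ],
)

```text
clock: 9.5
eef_pos: [0.5416, -0.0103, 0.009]
tool_rot: [0.077, 3.139, -0.0]
wrist_force: [-1.5, -2.2, 9.0]
width: 0.0126
finger_force: 59.2
```

step_arm(
  series=[
    [[0,0,0.1,0,0,0,255],[0,0,0.15,0,0,0,255],[0,0,0.2,0,0,0,255],[0,0,0.25,0,0,0,255],[0,0,0.25,0,0,0,255],[0,0.1,0,0,0,0,255],[-0.025,0.2,0,0,0,0.13,255],[-0.025,0.2,0,0,0,0.13,255],[-0.025,0.2,0,0,0,0.13,255],[-0.025,0.2,0,0,0,0.13,255]],
  ],
)

```text
clock: 10.33
eef_pos: [0.5283, 0.0991, 0.1215]
tool_rot: [0.006, -3.141, 0.0]
wrist_force: [0.4, -0.7, -4.0]
width: 0.0128
finger_force: 59.5
```

step_arm(
  series=[
    [[-0.025,0.2,0,0,0,0.13,255],[-0.025,0.2,0,0,0,0.13,255],[-0.025,0.2,0,0,0,0.13,255],[-0.025,0.2,0,0,0,0.13,255],[-0.025,0.2,0,0,0,0.13,255],[-0.025,0.2,0,0,0,0.13,255],[-0.025,0.2,0,0,0,0.13,255],[-0.025,0.2,0,0,0,0.13,255],[-0.025,0.2,0,0,0,0.13,255],[-0.025,0.15,0,0,0,0.13,255]],
  ],
)

```text
clock: 11.17
eef_pos: [0.4982, 0.3337, 0.1213]
tool_rot: [0.211, -3.134, 0.0]
wrist_force: [0.5, 0.4, -3.2]
width: 0.0125
finger_force: 59.5
```

step_arm(
  series=[
    [[0,0,0,0,0,0,255],[0,0,0,0,0,0,255]],
  ],
)

```text
clock: 11.33
eef_pos: [0.4983, 0.3326, 0.1212]
tool_rot: [0.211, -3.133, 0.001]
wrist_force: [0.5, -0.6, -4.3]
width: 0.0127
finger_force: 59.6
```

Run:
```python
from ov import *
shot("w3",[])
```

```text
[0.4983 0.3326 0.1212]
```

View pics/w3.png

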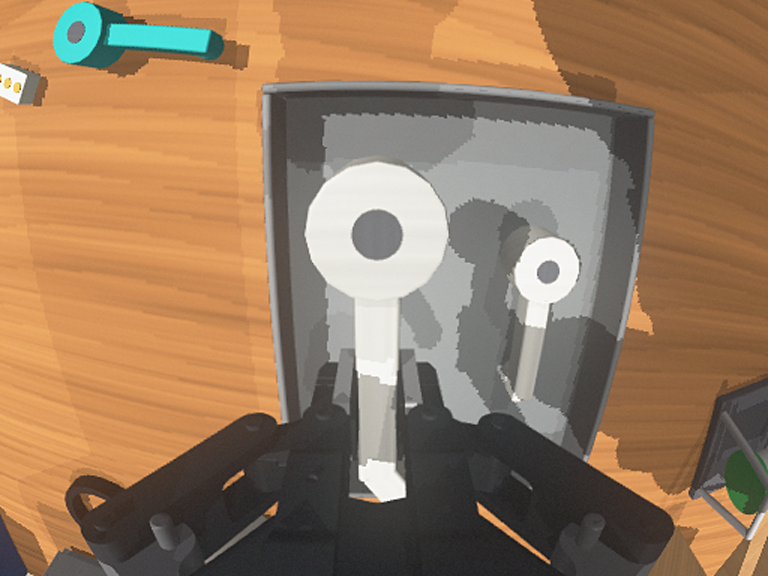

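The short lever lies flat in the tray (bore at (548,272)). The bent one is held level inside the left half, clear of the wall. I'll lower it and release.

step_arm(
  series=[
    [[0,0,-0.15,0,0,0,255],[0,0,-0.2,0,0,0,255],[0,0,-0.2,0,0,0,255],[0,0,-0.15,0,0,0,255],[0,0,-0.1,0,0,0,255],[0,0,-0.05,0,0,0,255],[0,0,-0.04,0,0,0,255],[0,0,0,0,0,0,255],[0,0,0,0,0,0,255]],
  ],
)

```text
clock: 12.13
eef_pos: [0.4994, 0.3318, 0.0159]
tool_rot: [-0.208, 3.134, 0.0]
wrist_force: [-0.5, -0.1, -3.8]
width: 0.0129
finger_force: 59.6
```

step_arm(
  series=[
    [[0,0,0,0,0,0,135],[0,0,0,0,0,0,135],[0,0,0,0,0,0,135],[0,0,0,0,0,0,135],[0,0,0,0,0,0,135],[0,0,0.05,0,0,0,135],[0,0,0.15,0,0,0,135],[0,0,0.2,0,0,0,135],[0,0,0.3,0,0,0,135],[0,0,0.3,0,0,0,135]],
  ],
)

```text
clock: 12.97
eef_pos: [0.4983, 0.3314, 0.1366]
tool_rot: [0.209, -3.133, 0.001]
wrist_force: [1.4, 1.0, 1.0]
width: 0.0406
finger_force: 0.0
```

step_arm(
  series=[
    [[0.02,-0.25,0,0,0,-0.05,0],[0.02,-0.25,0,0,0,-0.05,0],[0.02,-0.25,0,0,0,-0.05,0],[0.02,-0.25,0,0,0,-0.05,0],[0.02,-0.25,0,0,0,-0.05,0],[0.02,-0.25,0,0,0,-0.05,0],[0.02,-0.25,0,0,0,-0.05,0],[0.02,-0.25,0,0,0,-0.05,0],[0.02,-0.25,0,0,0,-0.05,0],[0.02,-0.25,0,0,0,-0.05,0]],
  ],
)

```text
clock: 13.8
eef_pos: [0.523, 0.0305, 0.1359]
tool_rot: [-0.13, 3.138, 0.0]
wrist_force: [0.8, 0.4, -0.4]
width: 0.0854
finger_force: 0.0
```

step_arm(
  series=[
    [[0.02,-0.25,0,0,0,-0.05,0],[0.02,-0.25,0,0,0,-0.05,0],[0.02,-0.25,0,0,0,-0.05,0],[0.02,-0.25,0,0,0,-0.05,0],[0.02,-0.22,0,0,0,-0.05,0],[0,0,0,0,0,0,0],[0,0,0,0,0,0,0]],
  ],
)

```text
clock: 14.38
eef_pos: [0.535, -0.1156, 0.1356]
tool_rot: [-0.088, 3.14, 0.0]
wrist_force: [-0.2, 0.8, -0.6]
width: 0.0856
finger_force: 0.0
```

Run:
```python
from ov import *
shot("w4",[(.4862,-.118,.034),(.5356,-.115,.028)])
```

```text
(0.4862, -0.118, 0.034) -> 375 197
(0.5356, -0.115, 0.028) -> 376 279
[ 0.535  -0.1156  0.1356]
```

View pics/w4.png

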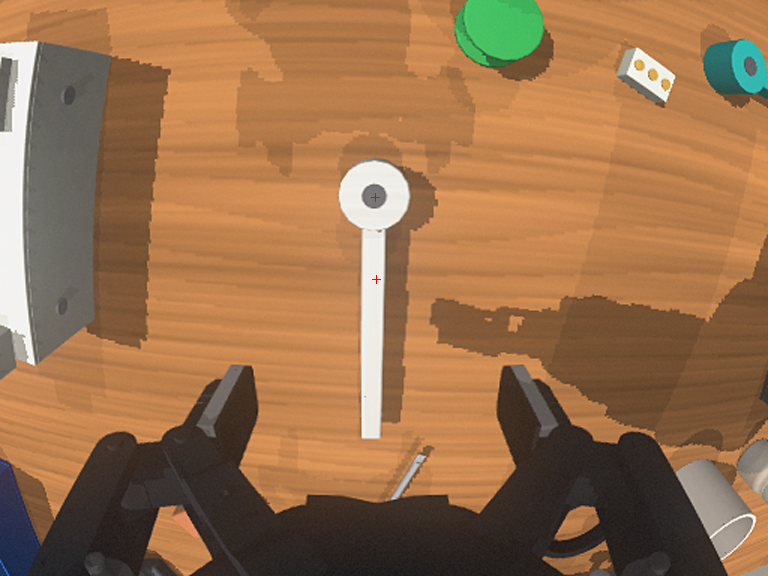

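The good lever's bore is at (374,196) and its bar end centre at (371,438), nearly aligned with the tool.

Run:
```python
from h import *
d=np.load("pics/w4.npy",allow_pickle=True).item();c,s=d["c"],d["s"]
w=lambda u,v,z:wrist(c,s,(u+.5)/1.5-.5,(v+.5)/1.5-.5,z)
H=w(374,196,.034);T=w(371,438,.028);d=(T-H)[:2];y=np.arctan2(d[1],d[0]);print(H,T,np.linalg.norm(d),y)
a=s["tool_rot"];print("tool",2*np.arctan2(a[1],a[0])-np.pi);B=H[:2]+.0495*np.array([np.cos(y),np.sin(y)]);print(B,B-s["eef_pos"][:2])
```

```text
[ 0.4857609  -0.11894313  0.034     ] [ 0.65383182 -0.11209243  0.028     ] 0.16821048297391514 0.04073825029257262
tool 0.05600254408594729
[ 0.53521983 -0.11692715] [ 0.00023782 -0.00131201]
```

step_arm(
  series=[
    [[0,-0.01,-0.15,0,0,-0.15,0],[0,0,-0.18,0,0,0,0],[0,0,-0.18,0,0,0,0],[0,0,-0.18,0,0,0,0],[0,0,-0.18,0,0,0,0],[0,0,-0.12,0,0,0,0],[0,0,-0.09,0,0,0,0],[0,0,0,0,0,0,255],[0,0,0,0,0,0,255],[0,0,0,0,0,0,255]],
  ],
  squeeze=90,
)

```text
clock: 15.27
eef_pos: [0.5357, -0.1155, 0.0068]
tool_rot: [-0.069, 3.14, -0.0]
wrist_force: [0.3, 0.1, -0.5]
width: 0.0518
finger_force: 0.0
```

step_arm(
  series=[
    [[0,0,0,0,0,0,255],[0,0,0,0,0,0,255],[0,0,0,0,0,0,255],[0,0,0,0,0,0,255],[0,0,0,0,0,0,255],[0,0,0,0,0,0,255],[0,0,0,0,0,0,255]],
  ],
)

```text
clock: 15.85
eef_pos: [0.5356, -0.116, 0.0067]
tool_rot: [-0.068, 3.139, -0.001]
wrist_force: [-3.0, -0.4, 11.9]
width: 0.0118
finger_force: 89.0
```

step_arm(
  series=[
    [[0,0,0.1,0,0,0,255],[0,0,0.2,0,0,0,255],[0,0,0.2,0,0,0,255],[0,0,0.2,0,0,0,255],[0,0,0.2,0,0,0,255],[0,0,0.2,0,0,0,255],[0,0,0.2,0,0,0,255],[0,0,0.2,0,0,0,255],[0,0,0.2,0,0,0,255],[0,0,0.1,0,0,0,255]],
  ],
)

```text
clock: 16.68
eef_pos: [0.5354, -0.1158, 0.2245]
tool_rot: [-0.068, 3.139, -0.001]
wrist_force: [1.6, -1.4, -4.8]
width: 0.012
finger_force: 88.6
```

step_arm(
  series=[
    [[-0.06,-0.1,0,0,0,-0.2,255],[-0.06,-0.16,0,0,0,-0.2,255],[-0.06,-0.16,0,0,0,-0.2,255],[-0.06,-0.16,0,0,0,-0.2,255],[-0.06,-0.16,0,0,0,-0.2,255],[-0.06,-0.16,0,0,0,-0.3,255],[-0.06,-0.16,0,0,0,-0.3,255],[-0.06,-0.16,0,0,0,-0.3,255],[0,0,0,0,0,0,255],[0,0,0,0,0,0,255]],
  ],
)

```text
clock: 17.52
eef_pos: [0.4764, -0.2629, 0.221]
tool_rot: [-0.234, -3.132, -0.001]
wrist_force: [-0.7, 0.6, -5.7]
width: 0.0122
finger_force: 88.8
```

Run:
```python
from ov import *
shot("w5",[(.419,-.341,.112),(.577,-.373,.1)])
```

```text
(0.419, -0.341, 0.112) -> 229 205
(0.577, -0.373, 0.1) -> 249 420
[ 0.4764 -0.2629  0.221 ]
```

View pics/w5.png

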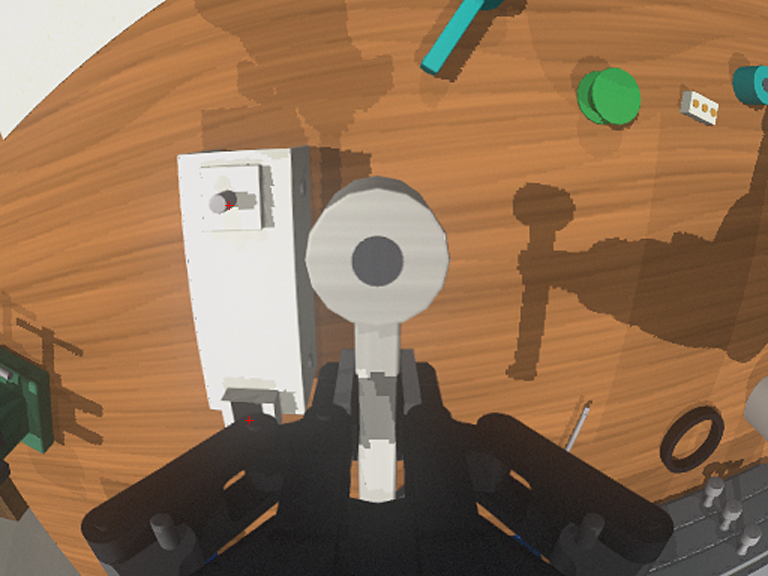

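Pin top is near (217,203) and the rest pad near (255,412), partly hidden by a finger. The lever's bore is at (377,261) and its tip at (379,501). I'll take a close crop of the stand and check the lever's tilt against prediction.

Run:
```python
from h import *
import cv2
d=np.load("pics/w5.npy",allow_pickle=True).item();c,s=d["c"],d["s"];Q=R.from_rotvec(s["tool_rot"])
a=s["tool_rot"];print("tool",2*np.arctan2(a[1],a[0])%(2*np.pi)-np.pi)
for P in((-.0495,0,-.0273),(.1205,0,-.0213)):
    for t in(-.03,0,.03):
        q=R.from_euler('y',t).apply(P);print(t,np.array(wproj(c,s,s["eef_pos"]+Q.apply(q)))*1.5+.25)
i=c["image"][:,:,::-1]
cv2.imwrite("pics/crop5.png",cv2.resize(i[90:290,115:215],(400,800),interpolation=cv2.INTER_CUBIC)[:600 if 0 else 800])
a=cv2.resize(i[95:160,115:215],None,fx=6,fy=6,interpolation=cv2.INTER_CUBIC);b=cv2.resize(i[250:284,115:215],None,fx=6,fy=6,interpolation=cv2.INTER_CUBIC)
cv2.imwrite("pics/crop5.png",np.vstack([a,b]))
```

```text
tool -0.14893176181695456
-0.03 [374.54058274 519.32866263]
0 [374.55880372 517.87435965]
0.03 [374.57648724 516.32598919]
-0.03 [373.62101738   2.84051368]
0 [373.53980884   1.09012577]
0.03 [ 3.73453832e+02 -3.66271918e-01]
```

View pics/crop5.png

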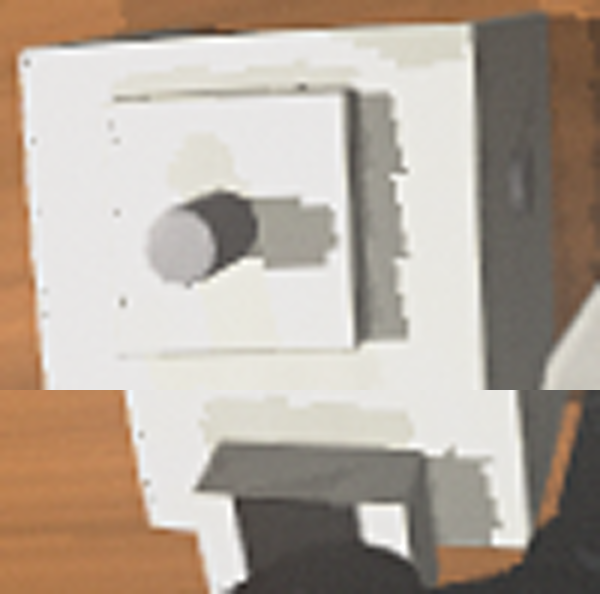

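Run:
```python
from h import *
d=np.load("pics/w5.npy",allow_pickle=True).item();c,s=d["c"],d["s"];Q=R.from_rotvec(s["tool_rot"])
for P in((.0495,0,-.0273),(-.1205,0,-.0213)):
    for t in(-.03,0,.03):
        q=R.from_euler('y',t).apply(P);print(t,np.array(wproj(c,s,s["eef_pos"]+Q.apply(q)))*1.5+.25)
k=lambda u,v,z:wrist(c,s,115+(u+.5)/6-.5,(95+(v+.5)/6 if v<390 else 250+(v-389.5)/6)-.5,z)
pin=k(181,245,.112);base=k(222,225,.09);L=k(195,490,.1);Rr=k(405,502,.1)
print(pin,base,L,Rr,"w",np.linalg.norm(L-Rr));m=(L+Rr)/2;e=(m-pin)[:2];y=np.arctan2(e[1],e[0]);print("len",np.linalg.norm(e),.146,"yaw",y)
w=(L-Rr)[:2];print("yaw from edge",np.arctan2(w[1],w[0])+np.pi/2)
e1=k(20,48,.08);e2=k(470,25,.08);print("corner",e1,e2,np.linalg.norm(e1-e2),np.arctan2(*(e1-e2)[[1,0]])+np.pi/2)
f2=k(525,547,.08);print("right side yaw",np.arctan2(*(f2-e2)[[1,0]]),np.linalg.norm(f2-e2))
for u,v in((377,261),(377.5,261)):pass
# hub bore as seen at height of hub top
print("hub seen",wrist(c,s,377.5/1.5-.5,261.5/1.5-.5,s["eef_pos"][2]+.0273)-s["eef_pos"])
```

```text
-0.03 [373.62886606 258.3595742 ]
0 [373.60276353 262.75606195]
0.03 [373.57728928 267.37606464]
-0.03 [375.0794159  602.23980998]
0 [375.09417563 597.00492051]
0.03 [375.10817309 591.74096538]
[ 0.41669058 -0.34805215  0.112     ] [ 0.41682228 -0.34898519  0.09      ] [ 0.55673859 -0.39005707  0.1       ] [ 0.56294677 -0.35013285  0.1       ] w 0.040404019454473146
len 0.14483925432649436 0.146 yaw -0.1527818056847079
yaw from edge -0.15426375877546983
corner [ 0.38081734 -0.38247923  0.08      ] [ 0.39346932 -0.30513456  0.08      ] 0.07837264806952175 -0.16214317024665115
right side yaw -0.15928952832849783 0.19790198557397287
hub seen [-0.04925345  0.0082976   0.0273    ]
```

Two independent yaws agree at about -0.155, and the widths and lengths match the given sizes. The lever is level. I'll move the hub over the pin, then lower it.

step_arm(
  series=[
    [[-0.015,-0.1,0,0,0,0,255],[-0.015,-0.13,0,0,0,0,255],[-0.015,-0.15,0,0,0,0,255],[-0.015,-0.15,0,0,0,0,255],[-0.015,-0.13,0,0,0,0,255],[-0.01,-0.08,0,0,0,0,255],[0,-0.04,0,0,0,0,255],[0,0,0,0,0,0,255],[0,0,0,0,0,0,255]],
  ],
)

```text
clock: 18.32
eef_pos: [0.4674, -0.3553, 0.2216]
tool_rot: [-0.23, -3.133, -0.001]
wrist_force: [-1.2, -0.4, -4.8]
width: 0.0123
finger_force: 88.9
```

step_arm(
  series=[
    [[0,0,-0.08,0,0,0,255],[0,0,-0.12,0,0,0,255],[0,0,-0.12,0,0,0,255],[0,0,-0.12,0,0,0,255],[0,0,-0.08,0,0,0,255],[0,0,-0.05,0,0,0,255],[0,0,-0.03,0,0,0,255],[0,0,0,0,0,0,255],[0,0,0,0,0,0,255],[0,0,0,0,0,0,255]],
  ],
)

```text
clock: 19.15
eef_pos: [0.4675, -0.3559, 0.1504]
tool_rot: [0.23, 3.132, -0.001]
wrist_force: [-0.7, -1.1, -5.1]
width: 0.0119
finger_force: 88.9
```

Run:
```python
from bench import monitor,capture
import numpy as np,cv2
s=monitor.read_state();print(s["eef_pos"],s["tool_rot"],s["qd"])
i=capture("scene")["image"][:,:,::-1];cv2.imwrite("pics/fin_scene.png",i)
t=capture("top")["image"][:,:,::-1];cv2.imwrite("pics/fin_top.png",t)
a=cv2.resize(t[120:270,80:400],(800,375),interpolation=cv2.INTER_CUBIC)
cv2.imwrite("pics/fin.png",a)
cv2.imwrite("pics/fin2.png",cv2.resize(i,(800,600),interpolation=cv2.INTER_CUBIC))
```

```text
[ 0.46753912 -0.35593464  0.15039326] [ 2.30318373e-01  3.13222987e+00 -9.41782510e-04] [-1.94017281e-03  8.17666223e-04  8.82509019e-05  2.17510895e-03
  2.03291241e-03 -5.40559781e-05]
```

View pics/fin2.png

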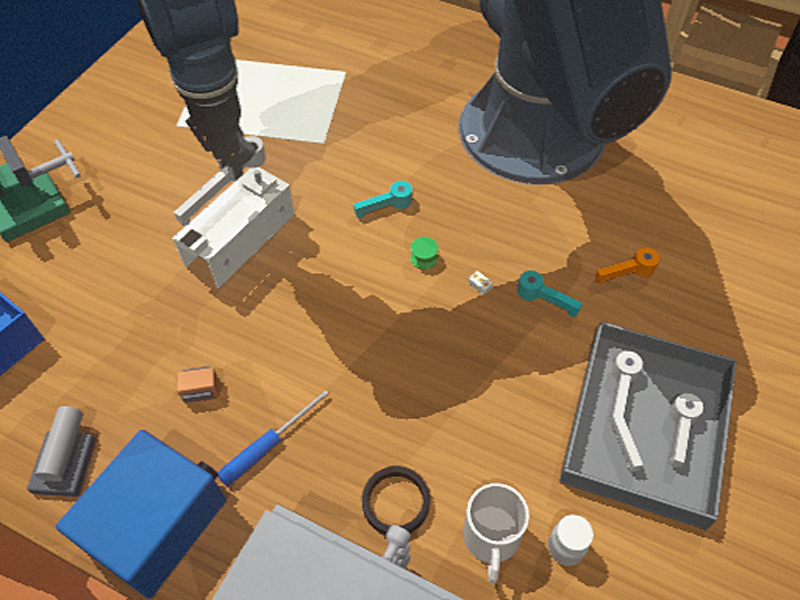

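Both rejects lie flat in the tray, and the lever is held over the stand. One last wrist look to check alignment.

step_arm(
  series=[
    [[-0.01,0,-0.014,0,0,0,255],[0,0,0,0,0,0,255],[0,0,0,0,0,0,255],[0,0,0,0,0,0,255]],
  ],
)

```text
clock: 19.58
eef_pos: [0.466, -0.3557, 0.1481]
tool_rot: [0.231, 3.133, -0.0]
wrist_force: [-0.2, 0.6, -5.3]
width: 0.0118
finger_force: 88.9
```

Run:
```python
from ov import *
shot("w6",[(.3808,-.3825,.08),(.3935,-.3051,.08),(.4167,-.348,.176),(.5598,-.3701,.1)])
```

```text
(0.3808, -0.3825, 0.08) -> 291 142
(0.3935, -0.3051, 0.08) -> 459 145
(0.4167, -0.348, 0.176) -> 375 262
(0.5598, -0.3701, 0.1) -> 374 470
[ 0.466  -0.3557  0.1481]
```

View pics/w6.png

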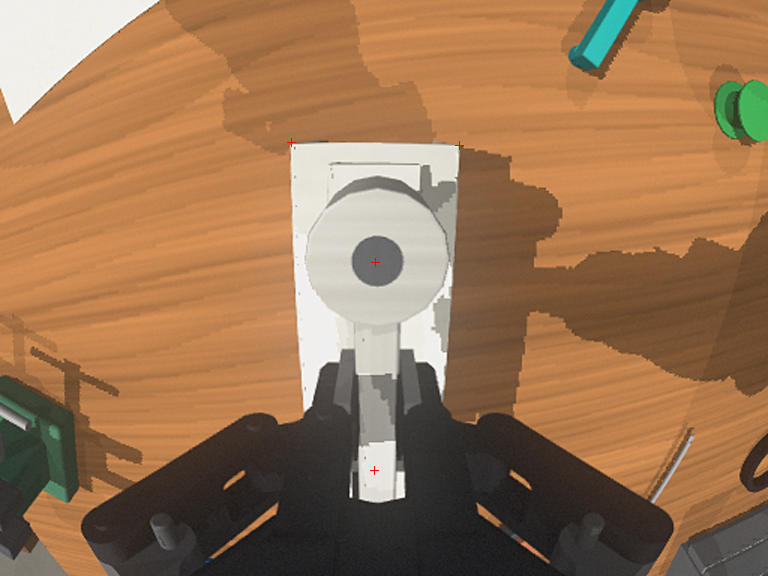

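Plate corners fall exactly on the predictions, and the bore at (377,261) is within 1 mm of the pin axis. I'm handing in.

```bash
python3 -c "
from bench import r
print(r.close_job())"
```

```text
the job is handed in; nothing more can be done
None
```

The short and bent levers are in the scrap tray, and the arm is holding the good lever level over the stand, hub within about 1 mm of the pin axis and about 30 mm above the pin; I handed the job in at about 20 s, and no verdict came back.

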